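Press a round flask down on a bench mixer

TASK

Take the open round-bottomed flask out of its cork ring, carry it upright to the mixer and seat it in the mixer's sprung ring cradle. Then press the flask gently straight down until the cradle has gone down at least two thirds of its travel, as one does to run the mixer, and finish like that: still gripping the flask and holding it pressed down. Leave everything else on the bench where it stands.

Things in the scene. Friction and masses are not known exactly. Their poses are not given: they have to be found in the camera images.
- flask: The only round-bottomed flask: clear glass ball 64 mm in diameter with a straight upright neck 24 mm in diameter (26 mm at the rim), open at the top, 115 mm high overall, 0.1 to 0.17 kg. Origin at the lowest point of the ball, z up along the neck (any yaw: it is round). It starts standing upright in its cork support ring.
- flask_bulb (a point): Centre of the flask's ball, on its axis, 32 mm above the flask's lowest point.
- flask_neck (a point): A good place to grip the neck: on the flask's axis, 90 mm above its lowest point and 25 mm below the rim; the neck is plain and straight from 20 mm below this point to the rim, so it can be gripped from above in any yaw.
- rest: Fixed fat cork ring lying on the bench, 80 mm outside diameter, 40 mm hole, 20 mm high, in which the flask starts (its lowest point 8 mm above the bench). Origin at the ring's centre on the bench.
- mixer: Fixed white bench mixer, housing 130 x 130 mm, top 50 mm above the bench, with the sprung ring cradle standing upright in the middle of its top. Origin at the centre of its underside on the bench; x and y along its sides.
- cradle_seat (a point): Where the centre of the flask's ball lies when the flask is seated in the cradle; it moves with the cradle. The cradle is a level steel ring of 10 mm round bar, 60 mm outside diameter, 40 mm hole, centred over the mixer; its top is 93 mm above the bench when up, and this point is 22.7 mm above the ring's top (115.7 mm above the bench when up). The ball sits in the hole, so a seated flask has its lowest point 84 mm above the bench.
- cradle (a joint): How far the cradle is pressed down, m: 0 up, 0.016 at its bottom stop; it springs back up. The spring carries the flask's weight unmoved: about 4 N starts it moving, about 10 N holds it at 0.010 and 14 N at the stop (the flask's weight and the ring's help by 1.5 to 2.3 N).
- beaker: Bystander, leave alone: open glass beaker, 68 dia x 85 mm high, standing loose on the bench. Origin at the centre of its underside.
- conical: Bystander, leave alone: conical flat-bottomed glass flask, 74 mm wide foot, 105 mm high, standing loose on the bench. Origin at the centre of its underside.
- reagent: Bystander, leave alone: clear glass bottle with blue cap, 70 dia x 125 mm high, standing loose on the bench. Origin at the centre of its underside.
- jar: Bystander, leave alone: amber jar with black cap, 60 dia x 80 mm high, standing loose on the bench. Origin at the centre of its underside.
- squat: Bystander, leave alone: white plastic bottle, 72 dia x 110 mm high, standing loose on the bench. Origin at the centre of its underside.
- tipbox: Bystander, leave alone: closed orange plastic box, 85 x 120 x 60 mm high, standing loose on the bench. Origin at the centre of its underside.
- dishes: Bystander, leave alone: stack of clear dishes, 90 dia x 42 mm high, standing loose on the bench. Origin at the centre of its underside.
Things that resemble listed ones, but are neither listed nor needed, are in the scene too. Leave any green look-alike of the mixer alone.

How it is judged:
On the way, in this order (a step that is already met when the one before it is completed fails the run):
1. the flask is lifted out of the cork ring and carried upright, clear of everything but the gripper (height (world z) of flask above 0.05 m and horizontal distance between flask and rest above 0.05 m and angle between flask's own z axis and vertical below 0.4 rad and contact force between flask and mixer below 0.1 N and contact force between the fingers and flask above 1 N), for 0.2 s.
2. the flask sits in the cradle and presses it down at least 10 mm (distance between flask_bulb and cradle_seat below 0.007 m and value of joint cradle above 0.01 m and angle between flask's own z axis and vertical below 0.2 rad and contact force between flask and mixer above 5 N and contact force between the fingers and flask above 2 N and contact force between each of the arm, the fingers and mixer below 1 N), for 0.3 s.
At the end, for the whole second after the job is handed in: Gripper holds the flask (over 2 N); ball centre within 7 mm of the seat point; flask within 0.2 rad of upright, at rest, pushing on the cradle with over 5 N; cradle over 10 mm down; robot not touching the mixer; bystanders upright within 30 mm of their starts (all of step 2 and linear speed of flask below 0.02 m/s and distance of each of beaker, conical, reagent, jar, squat, tipbox, dishes from where it was at the start of the episode below 0.03 m and angle between each of beaker, conical, reagent, jar, squat, tipbox, dishes's own z axis and vertical below 0.2 rad); the arm keeps its last pose, push and grip.
It fails at once if the open flask is tipped more than 0.4 rad (angle between flask's own z axis and vertical above 0.4 rad).
It fails at once if the flask is slammed or forced into the cradle with more than 35 N (contact force between flask and mixer above 35 N).
It fails at once if a bystander is shoved more than 30 mm or tipped (not (distance of beaker from where it was at the start of the episode below 0.03 m) or not (distance of conical from where it was at the start of the episode below 0.03 m) or not (distance of reagent from where it was at the start of the episode below 0.03 m) or not (distance of jar from where it was at the start of the episode below 0.03 m) or not (distance of squat from where it was at the start of the episode below 0.03 m) or not (distance of tipbox from where it was at the start of the episode below 0.03 m) or not (distance of dishes from where it was at the start of the episode below 0.03 m) or not (angle between beaker's own z axis and vertical below 0.2 rad) or not (angle between conical's own z axis and vertical below 0.2 rad) or not (angle between reagent's own z axis and vertical below 0.2 rad) or not (angle between jar's own z axis and vertical below 0.2 rad) or not (angle between squat's own z axis and vertical below 0.2 rad) or not (angle between tipbox's own z axis and vertical below 0.2 rad) or not (angle between dishes's own z axis and vertical below 0.2 rad)).
It also fails if it takes over 40 s, if anything falls off the work surface, if the arm or the gripper's body presses on something with over 40 N, if the wrist force passes 120 N, or if a joint passes its speed limit or range.

ROBOT

A 7-joint arm with a two-finger parallel gripper is mounted at the origin on the work surface. World frame = base frame: x ahead of the robot, y to its left, z up, the work surface at z = 0. Lengths are in m, angles in rad, forces in N, time in s.
With the tool pointing down it reaches from about 0.4 to 0.85 m from the base axis. Payload 10.4 kg.
Tool frame: the origin (TCP) lies on the centre line of the jaws, within the pads' length; the fingertips stand 17 mm ahead of it and the grasp point (between the pads) lies 2 mm behind it (manip.tcp_to_tips is the distance from the TCP to the fingertips, in m); z points along the fingers, x is the direction in which the jaws open and shut, and the axes are right-handed (so a half turn about z gives the same grasp; the last joint's range is limited). The gripper opens to 85 mm and grips with 20 to 120 N. Pads are 22 mm wide; open, the fingers measure 114 mm over their backs; the gripper's body (76 mm by 85 mm) begins 54 mm behind the grasp point. The pads swing forward as they close: fully open they stand 13 mm farther back than shut.
Start: joints at [1.314, 0.332, -0.065, 1.46, 0.022, 1.35, -0.088], TCP at [0.145, -0.608, 0.248] pointing down, gripper open.
Joint ranges: [-2.6, 2.6], [-0.5, 2.12], [-1.47, 1.34], [0.16, 2.42], [-1.27, 4.41], [0.06, 2.06], [-2.6, 2.6]. Speed limits (rad/s): [2.22, 2.22, 2.79, 2.79, 3.14, 3.14, 3.14].

INTERFACE

Orientations are given as a unit quaternion [x, y, z, w].
In Python, from workcell import manip gives the robot as it stands.
- The arm moves only by the shell command python3 -m pendant 'ROWS' [FORCE]. ROWS is JSON, a list of rows, each a list of 3 entries, a list of its own where there are three numbers: the shift along the world's x, y, z in cm, then the turn, a rotation vector about the world's x, y, z in degrees, then the closure in counts, from 0 (fully open) to 255 (shut). A call has 1 to 12 rows; each row shifts and turns the pose as measured when the row begins; what a row does not reach is not made up. A row lasts 1/8 s, in which the tool goes at most 62.5 mm and 10.7 degrees, less where a joint would pass 70% of its speed; a pose out of reach is approached as far as the arm can. A call is refused whole if a number of a shift passes 6.25 or a number of a turn 10.7, either way. A call with a gripper value outside its range is refused whole. The fingers move at their own pace and stop on an object; FORCE is the grip in N (left out, the last holds). Time passes only in rows, so rows that do not move let the fingers close. It gives the time, the measured TCP pose, the force and the opening at its end, in the units of the state.
- manip.get_obs(): the state, without advancing time (a new reading comes with each control period).
- manip.camera(name): name is "scene" or "side" or "wrist"; returns a dict with "pixels" (384x512x3 uint8, red, green, blue), "range_z" (384x512 float32, m along the optical axis (not along the pixel's ray), 0 where there is no reading), "K" (3x3 intrinsics, pixels), "dist" ([k1, k2, p1, p2, k3] as OpenCV has them; the pictures are not rectified), "origin" and "rotation" of the camera in the world; the wrist camera has in their place "hand_eye" (4x4, takes a point from camera to tool coordinates, whose origin is the TCP and whose axes are the tool frame's). Camera axes: x right, y down, z forward; pixel columns grow to the right and rows downward; lengths in m; the calibration is good to about 2 mm. A picture is of the moment at which its call begins: read the wrist's pose just before it.
- manip.hand_in(): hands the job in, once; it reports no verdict.
The state is a dict: "clock": time; "joint_pos": joint angles; "joint_velocities": joint speeds; "tau": joint torques, N m; "position": TCP position; "ee_rot": TCP orientation; "ft_force": force on the tool from outside, world axes, zero at the start; "torque": the same for the moment, N m; "grip_width": opening from 0.0 (shut) to 1.0 (fully open).
Only numpy, scipy, OpenCV 4.12 (cv2) and the standard library are available. Lean on these libraries where they do the work, as an engineer would, in place of code of your own. Each camera call takes 0.05 s, during which the arm holds its last target.

## Working session

There is one attempt and no reset: what is moved stays moved. The work goes in short steps, Python scripts to look and compute and a shell command to move; the robot and the scene stay as the last step left them, time stands still between calls to the robot, and variables do not carry over. Pictures are saved under pics/ and viewed, and the job is handed in when it is done.

```bash
mkdir -p pics; ls; cat > h.py <<'E'
import numpy as np, cv2
from workcell import manip
def cam(n,save=None):
    c=manip.camera(n)
    if save: cv2.imwrite('pics/'+save,cv2.cvtColor(c['pixels'],cv2.COLOR_RGB2BGR))
    return c
def und(c,uv):
    return cv2.undistortPoints(np.array(uv,float).reshape(-1,1,2),np.array(c['K'],float),np.array(c['dist'],float)).reshape(-1,2)
def pts(c,uv):
    n=und(c,uv); uv=np.array(uv).reshape(-1,2).astype(int)
    z=c['range_z'][uv[:,1],uv[:,0]]
    p=np.c_[n*z[:,None],z]
    return p@np.array(c['rotation']).T+np.array(c['origin'])
def onplane(c,uv,h):
    n=und(c,uv); d=np.c_[n,np.ones(len(n))]@np.array(c['rotation']).T; o=np.array(c['origin'])
    t=(h-o[2])/d[:,2]; return o+d*t[:,None]
E
python3 - <<'E'
from h import *
o=manip.get_obs();print(o)
for n in('scene','side','wrist'):
    c=cam(n,n+'0.png'); print(n,c['K'],c['dist'],c.get('origin'),c.get('rotation'),c.get('hand_eye'))
E
```

```text
pics
{'clock': 0.0, 'joint_pos': array([ 1.31440064,  0.33288176, -0.06470587,  1.46099745,  0.02161102,
        1.34991607, -0.08847726]), 'joint_velocities': array([-0.00127923,  0.00123724, -0.00170712, -0.00282548,  0.00203423,
        0.00152859, -0.0026918 ]), 'tau': array([ 3.37413949e-04, -6.25437355e+01,  4.93911677e-02, -3.91609597e+01,
        1.63116760e-02,  9.64040577e-03,  3.86928821e-05]), 'position': array([ 0.14470028, -0.60762687,  0.24748297]), 'ee_rot': array([ 7.84768231e-01, -6.19788881e-01, -6.15518670e-04, -4.34276368e-04]), 'ft_force': array([ 0.08015006, -0.55367695, -1.43460646]), 'torque': array([ 0.03271574,  0.0084386 , -0.06556836]), 'grip_width': 0.9963257658803177}
scene [[383.99173449   0.         251.41746206]
 [  0.         383.99173449 193.16980473]
 [  0.           0.           1.        ]] [-0.06392906  0.          0.          0.          0.        ] [1.0831862  0.54535155 1.2659397 ] [ 0.34718821  0.89230439 -0.2660451  -0.11168364] None
side [[444.1640999    0.         260.67286748]
 [  0.         444.1640999  190.96477464]
 [  0.           0.           1.        ]] [-0.01422609  0.          0.          0.          0.        ] [0.29949022 0.94658772 1.21457946] [-0.11205845  0.9293638  -0.3488827   0.04479615] None
wrist [[264.32335999   0.         253.78663701]
 [  0.         264.32335999 188.61161442]
 [  0.           0.           1.        ]] [-0.02416413  0.          0.          0.          0.        ] None None [[ 9.99999835e-01  1.10569152e-04  5.64074359e-04 -1.19857756e-03]
 [-2.85370897e-04  9.47345712e-01  3.20212460e-01 -8.27224961e-02]
 [-4.98967806e-04 -3.20212568e-01  9.47345587e-01 -1.24969770e-01]
 [ 0.00000000e+00  0.00000000e+00  0.00000000e+00  1.00000000e+00]]
```

```bash
sed -i 's/^import numpy.*/&\nfrom scipy.spatial.transform import Rotation as R/; s/    if save/    if "rotation" in c: c["rotation"]=R.from_quat(c["rotation"]).as_matrix()\n&/' h.py; sed -n 1,9p h.py
```

```text
import numpy as np, cv2
from scipy.spatial.transform import Rotation as R
from workcell import manip
def cam(n,save=None):
    c=manip.camera(n)
    if "rotation" in c: c["rotation"]=R.from_quat(c["rotation"]).as_matrix()
    if save: cv2.imwrite('pics/'+save,cv2.cvtColor(c['pixels'],cv2.COLOR_RGB2BGR))
    return c
def und(c,uv):
```

View pics/scene0.png

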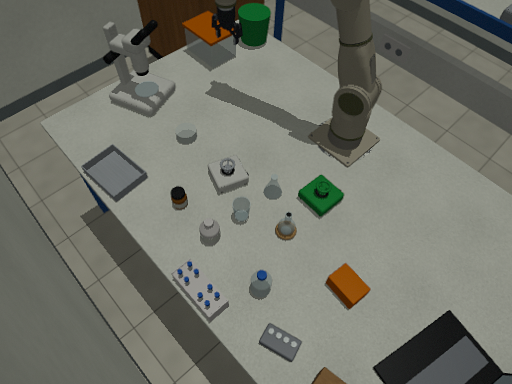

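View pics/side0.png

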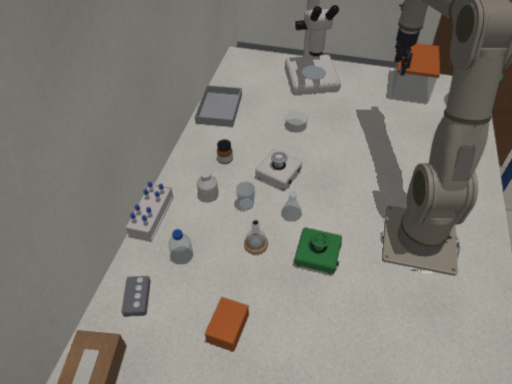

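View pics/wrist0.png

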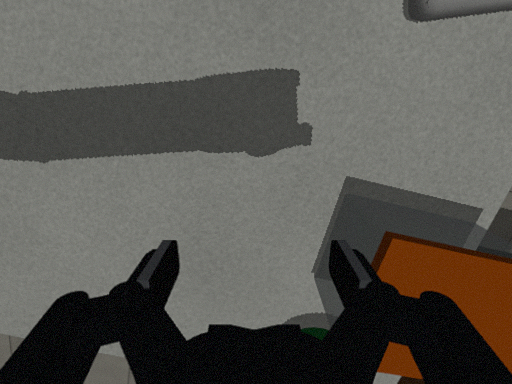

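Scene view, possible confusions:
- Flask: the round flask in its cork ring at scene (286,226) / side (256,236). The conical flask at scene (273,187) / side (292,206) and the beaker at scene (241,209) could be mistaken for it.
- Mixer: the white one at scene (228,173) / side (279,168). The green look-alike is at scene (321,195).

I choose the flask in the cork ring and the white mixer, and check both in a close crop.

```bash
python3 - <<'E'
from h import *
s=cam('scene');d=cam('side')
a=s['pixels'][145:250,195:305]; b=d['pixels'][140:260,225:325]
a=cv2.resize(a,(400,382),interpolation=cv2.INTER_CUBIC); b=cv2.resize(b,(390,382*1),interpolation=cv2.INTER_CUBIC)
cv2.imwrite('pics/crop1.png',cv2.cvtColor(np.hstack([a,b]),cv2.COLOR_RGB2BGR))
def blob(c,box,cond,name,h=None):
    x0,y0,x1,y1=box; hsv=cv2.cvtColor(c['pixels'],cv2.COLOR_RGB2HSV)[y0:y1,x0:x1].astype(int)
    m=cond(hsv); v,u=np.nonzero(m); u+=x0;v+=y0
    print(name,len(u),u.mean(),v.mean(),u.min(),u.max(),v.min(),v.max()); 
    p=pts(c,np.c_[u,v]); print('  med',np.median(p,0),p.min(0),p.max(0)); return u,v,p
cork=lambda h:(h[...,0]<22)&(h[...,1]>90)&(h[...,2]>60)
for c,b in((s,(265,210,305,245)),(d,(238,220,275,260))): blob(c,b,cork,'cork')
# mixer housing top: points with height ~0.05
for c,b in((s,(200,145,260,200)),(d,(245,140,315,195))):
    x0,y0,x1,y1=b; g=np.stack(np.meshgrid(np.arange(x0,x1),np.arange(y0,y1)),-1).reshape(-1,2)
    p=pts(c,g); 
    m=abs(p[:,2]-.05)<.006; q=p[m]; r=cv2.minAreaRect((q[:,:2]*1000).astype(np.float32)); print('top',m.sum(),r,q[:,2].mean())
    m=(p[:,2]>.075)&(p[:,2]<.12); q=p[m]; print('ring',m.sum(),q.mean(0),q.min(0),q.max(0))
E
```

```text
cork 119 284.4957983193277 234.03361344537817 275 295 225 239
  med [0.5461339  0.16959993 0.01691023] [0.49355366 0.11703524 0.00611009] [1.0831862  0.54535155 1.2659397 ]
cork 119 255.72268907563026 247.94957983193277 245 266 240 253
  med [0.51049828 0.17560863 0.01879782] [0.29949022 0.13675828 0.00785285] [0.55433441 0.94658772 1.21457946]
top 667 ((519.9564208984375, -177.37002563476562), (131.795654296875, 128.96702575683594), 71.74437713623047) 0.04865711258609052
ring 133 [ 0.53123982 -0.14907867  0.08747939] [ 0.48948965 -0.20755488  0.07588587] [ 0.60189495 -0.00865146  0.0991781 ]
top 732 ((531.6353149414062, -134.67083740234375), (230.8892364501953, 129.9252471923828), 71.7121353149414) 0.050939315545989516
ring 196 [ 0.51917019 -0.11636083  0.09150337] [ 0.42092051 -0.21226233  0.07502107] [0.60532932 0.01140048 0.11003047]
```

View pics/crop1.png

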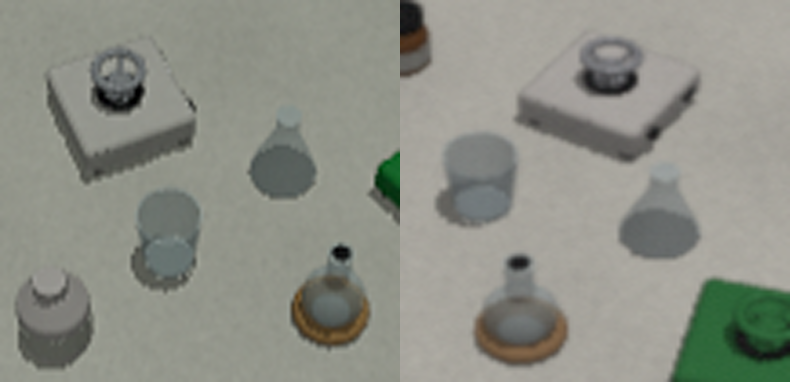

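The crop confirms the choice. The flask with a dark mouth sits in the cork ring: mouth near scene (289,214), side (255,223). The white mixer with its ring is at scene (227,165), side (279,157). Next I compute positions from both views.

```bash
cat > meas.py <<'E'
from h import *
s=cam('scene');d=cam('side')
def dark(c,b,th):
    x0,y0,x1,y1=b; g=cv2.cvtColor(c['pixels'],cv2.COLOR_RGB2GRAY)[y0:y1,x0:x1].astype(float)
    w=np.clip(th-g,0,None); v,u=np.mgrid[y0:y1,x0:x1]; return [(w*u).sum()/w.sum(),(w*v).sum()/w.sum()]
def tri(u1,u2):
    A=np.zeros((3,3));B=np.zeros(3)
    for c,u in((s,u1),(d,u2)):
        r=np.r_[und(c,[u])[0],1];r=c['rotation']@r;r/=np.linalg.norm(r);P=np.eye(3)-np.outer(r,r);A+=P;B+=P@c['origin']
    return np.linalg.solve(A,B)
a=dark(s,(283,209,295,219),60);b=dark(d,(249,217,262,227),60)
print('mouth',a,b,onplane(s,[a],.121),onplane(d,[b],.121),tri(a,b))
# cork: ellipse of outer border
for c,bx in((s,(265,210,305,245)),(d,(236,220,278,260))):
    x0,y0,x1,y1=bx; h=cv2.cvtColor(c['pixels'],cv2.COLOR_RGB2HSV)[y0:y1,x0:x1].astype(int)
    m=((h[...,0]<22)&(h[...,1]>80)&(h[...,2]>40)).astype(np.uint8)
    v,u=np.nonzero(m); hull=cv2.convexHull(np.c_[u,v].astype(np.int32)); hu=hull.reshape(-1,2)+[x0,y0]
    q=onplane(c,hu,.01)[:,:2].astype(np.float32); print('cork',cv2.minEnclosingCircle(q), np.linalg.norm(q-q.mean(0),axis=1).round(3).tolist())
for c,bx,n in((s,(200,140,262,200),'s'),(d,(245,140,315,195),'d')):
    x0,y0,x1,y1=bx; g=np.stack(np.meshgrid(np.arange(x0,x1),np.arange(y0,y1)),-1).reshape(-1,2)
    p=pts(c,g); rough=np.array([.52,-.178])
    m=(abs(p[:,2]-.05)<.008)&(np.abs(p[:,:2]-rough).max(1)<.1)
    q=(p[m][:,:2]*1000).astype(np.float32); print(n,'top',m.sum(),cv2.minAreaRect(q))
    m=(p[:,2]>.08)&(p[:,2]<.1)&(np.linalg.norm(p[:,:2]-rough,axis=1)<.045); q=p[m]
    print(' ring',m.sum(),q.mean(0),q.min(0),q.max(0), cv2.minEnclosingCircle(q[:,:2].astype(np.float32)))
E
python3 meas.py
```

```text
mouth [np.float64(288.38367346938776), np.float64(213.9877551020408)] [np.float64(255.09375), np.float64(222.125)] [[0.51956319 0.14913777 0.121     ]] [[0.52025003 0.14680943 0.121     ]] [0.52008188 0.14915143 0.12305898]
cork ((0.5221276879310608, 0.15056009590625763), 0.0387471579015255) [0.04399999976158142, 0.04100000113248825, 0.03500000014901161, 0.029999999329447746, 0.02500000037252903, 0.02199999988079071, 0.023000000044703484, 0.024000000208616257, 0.026000000536441803, 0.03200000151991844, 0.03400000184774399, 0.03799999877810478, 0.0430000014603138, 0.052000001072883606]
cork ((0.5184972882270813, 0.1507309228181839), 0.0373138003051281) [0.029999999329447746, 0.02199999988079071, 0.019999999552965164, 0.020999999716877937, 0.024000000208616257, 0.029999999329447746, 0.03400000184774399, 0.04399999976158142, 0.05000000074505806, 0.03400000184774399, 0.035999998450279236, 0.03400000184774399]
s top 710 ((518.6934204101562, -177.74131774902344), (129.7589874267578, 128.9551239013672), 70.96569061279297)
 ring 100 [ 0.51984735 -0.17754321  0.08980249] [ 0.48684612 -0.20719108  0.0802299 ] [ 0.54654231 -0.14815895  0.09691821] ((0.5173881649971008, -0.17871108651161194), 0.030776139348745346)
d top 767 ((517.2576904296875, -179.58035278320312), (137.6456298828125, 130.62173461914062), 71.07579803466797)
 ring 111 [ 0.51744097 -0.18059026  0.09164178] [ 0.48845566 -0.21101148  0.08051698] [ 0.54528027 -0.14977136  0.0980279 ] ((0.5202467441558838, -0.1807161271572113), 0.03306393697857857)
```

```bash
python3 - <<'E'
from h import *
s=cam('scene')
for n,uv in dict(conical=(273,193),beaker=(241,217),squat=(210,237),reagent=(260,290),tip=(346,293),green=(321,205)).items(): print(n,onplane(s,[uv],0.01).round(3))
o=manip.get_obs();print(R.from_quat(o['ee_rot']).as_matrix().round(3))
E
```

```text
conical [[0.441 0.003 0.01 ]]
beaker [[ 0.607 -0.001  0.01 ]]
squat [[ 0.747 -0.014  0.01 ]]
reagent [[0.749 0.254 0.01 ]]
tip [[0.543 0.459 0.01 ]]
green [[0.343 0.168 0.01 ]]
[[ 0.232 -0.973  0.   ]
 [-0.973 -0.232  0.   ]
 [-0.    -0.    -1.   ]]
```

```bash
python3 -m pendant '[[[3,3,0.5],[0,0,0],0],[[4,4,0.5],[0,0,0],0],[[4,4,0.5],[0,0,0],0],[[4,4,0.5],[0,0,0],0],[[4,4,0.5],[0,0,0],0],[[4,4,0.5],[0,0,0],0],[[4,4,0],[0,0,0],0],[[4,4,0],[0,0,0],0],[[2,4,0],[0,0,0],0],[[2,4,0],[0,0,0],0]]' 40; python3 -c "
from h import *
o=manip.get_obs();print(o['joint_pos'],R.from_quat(o['ee_rot']).as_matrix().round(3))"
```

```text
clock: 1.65
position: [0.5006, -0.2068, 0.2797]
ee_rot: [0.782, -0.623, 0.001, 0.001]
ft_force: [0.6, -1.0, -0.4]
grip_width: 1.002
[ 0.71010942  0.16151118 -0.45069621  1.61757738  0.07375969  1.37721765
 -1.09473815] [[ 0.224 -0.975  0.001]
 [-0.975 -0.224 -0.003]
 [ 0.003 -0.    -1.   ]]
```

```bash
cat >> h.py <<'E'
def wcam(save=None):
    o=manip.get_obs(); c=manip.camera('wrist'); T=np.eye(4); T[:3,:3]=R.from_quat(o['ee_rot']).as_matrix(); T[:3,3]=o['position']
    W=T@np.array(c['hand_eye']); c['rotation']=W[:3,:3]; c['origin']=W[:3,3]
    if save: cv2.imwrite('pics/'+save,cv2.cvtColor(c['pixels'],cv2.COLOR_RGB2BGR))
    return c
E
python3 - <<'E'
from h import *
c=wcam('w1.png')
g=np.stack(np.meshgrid(np.arange(512),np.arange(384)),-1).reshape(-1,2); p=pts(c,g); rough=np.array([.519,-.179]); z=c['range_z'].reshape(-1)>0
m=z&(p[:,2]>.08)&(p[:,2]<.1)&(np.linalg.norm(p[:,:2]-rough,axis=1)<.045); q=p[m]
print(m.sum(),q.mean(0),q.max(0),q.min(0),cv2.minEnclosingCircle(q[:,:2].astype(np.float32)))
m=z&(abs(p[:,2]-.05)<.008)&(np.abs(p[:,:2]-rough).max(1)<.1);print(cv2.minAreaRect((p[m][:,:2]*1000).astype(np.float32)),p[m][:,2].mean())
E
```

```text
1138 [ 0.51887211 -0.1787916   0.09075447] [ 0.54737358 -0.1494559   0.09415774] [ 0.48871352 -0.20856702  0.08000296] ((0.5177608728408813, -0.17891950905323029), 0.029954470694065094)
((517.7403564453125, -178.9095916748047), (129.84754943847656, 129.820068359375), 71.67669677734375) 0.04896193907794208
```

View pics/w1.png

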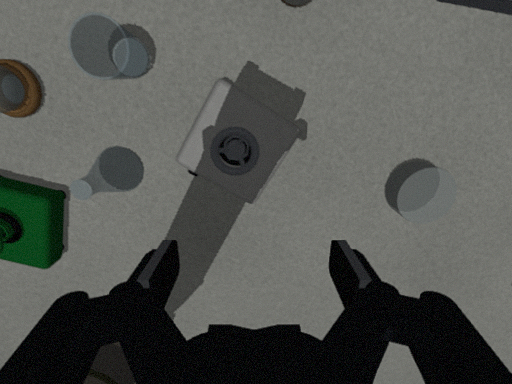

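The wrist view shows the mixer ring at (235,150). It measures 30.0 mm in radius and 93–94 mm high, centred at (0.518, -0.179), which matches the fixed cameras. Next I move over the flask.

```bash
python3 -m pendant '[[[0,4,0],[0,0,0],0],[[0,5,0],[0,0,0],0],[[0,5,0],[0,0,0],0],[[0,5,0],[0,0,0],0],[[0,5,0],[0,0,0],0],[[0,5,0],[0,0,0],0],[[0,4,0],[0,0,0],0],[[0,3,0],[0,0,0],0],[[0,0,0],[0,0,0],0]]'; python3 - <<'E'
from h import *
c=wcam('w2.png')
o=manip.get_obs();print(o['joint_pos'],o['position'],o['ee_rot'])
E
```

```text
clock: 2.82
position: [0.5014, 0.172, 0.281]
ee_rot: [0.785, -0.619, 0.002, -0.002]
ft_force: [1.0, -0.4, 0.6]
grip_width: 0.997
[ 0.26925527  0.17000441 -0.75909738  1.63405659  0.12228142  1.38030108
 -1.84251947] [0.5017738  0.17040111 0.28092953] [ 0.7846811  -0.61989292  0.00248768 -0.00146571]
```

View pics/w2.png

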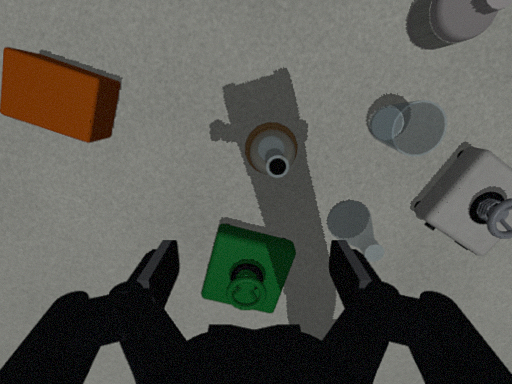

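The flask mouth is at (277,166) and the cork ring around (271,149). The green look-alike at (248,265) is well clear of where the gripper will come down.

```bash
python3 - <<'E'
from h import *
c=wcam('w3.png')
g=cv2.cvtColor(c['pixels'],cv2.COLOR_RGB2GRAY)[155:178,264:290].astype(float)
w=np.clip(50-g,0,None); v,u=np.mgrid[155:178,264:290]; uv=[(w*u).sum()/w.sum(),(w*v).sum()/w.sum()]
print(uv,onplane(c,[uv],.121),onplane(c,[uv],.123))
h=cv2.cvtColor(c['pixels'],cv2.COLOR_RGB2HSV)[115:185,235:310].astype(int)
m=(h[...,0]<22)&(h[...,1]>80)&(h[...,2]>30); v,u=np.nonzero(m); q=onplane(c,np.c_[u+235,v+115],.012)[:,:2].astype(np.float32); print(cv2.minEnclosingCircle(q))
print(manip.get_obs()['position'])
E
```

```text
[np.float64(275.52235796465425), np.float64(166.19345273395803)] [[0.52025343 0.15079209 0.121     ]] [[0.52068098 0.15107262 0.123     ]]
((0.521148681640625, 0.15101875364780426), 0.03938964754343033)
[0.50208954 0.16912442 0.28084937]
```

```bash
python3 -m pendant '[[[1,-1,0],[0,0,0],0],[[0.8,-0.8,0],[0,0,0],0],[[0,0,-3],[0,0,0],0],[[0,0,-3],[0,0,0],0],[[0,0,0],[0,0,0],0],[[0,0,0],[0,0,0],0]]'; python3 - <<'E'
from h import *
o=manip.get_obs();print((np.array([.5205,.1505,.101])-o['position'])*100,R.from_quat(o['ee_rot']).as_matrix().round(4))
E
```

```text
clock: 3.68
position: [0.5252, 0.1416, 0.2207]
ee_rot: [0.781, -0.625, 0.004, -0.001]
ft_force: [-0.6, -0.9, 0.4]
grip_width: 1.004
[ -0.47114207   0.89499283 -11.96684239] [[ 0.2184 -0.9758  0.0078]
 [-0.9758 -0.2184 -0.0031]
 [ 0.0047 -0.007  -1.    ]]
```

```bash
python3 -m pendant '[[[-0.4,0.8,-2],[0,0,0],0],[[0,0,0],[0,0,0],0],[[0,0,0],[0,0,0],0]]'; python3 - <<'E'
from h import *
o=manip.get_obs();print((np.array([.5205,.1505,.101])-o['position'])*100)
E
python3 -m pendant '[[[0,0,0],[0,0,0],0],[[0,0,0],[0,0,0],0]]'
```

```text
clock: 4.05
position: [0.5235, 0.149, 0.2045]
ee_rot: [0.78, -0.626, 0.006, -0.003]
ft_force: [0.8, 0.1, 0.8]
grip_width: 1.005
[ -0.30411785   0.14605308 -10.35120473]
clock: 4.3
position: [0.5244, 0.1488, 0.2061]
ee_rot: [0.78, -0.626, 0.007, -0.004]
ft_force: [0.3, 0.1, -0.2]
grip_width: 1.001
```

```bash
cat > st.py <<'E'
import sys
from h import *
o=manip.get_obs();M=R.from_quat(o['ee_rot']).as_matrix();z=M[:,2]
rv=np.cross(z,[0,0,-1]); 
t=np.array(eval(sys.argv[1])) if len(sys.argv)>1 else o['position']
print('pos',o['position'].round(4),'d_cm',((t-o['position'])*100).round(2),'turn_deg',np.degrees(rv).round(2),'F',o['ft_force'].round(2),'g',round(o['grip_width'],3),'j',o['joint_pos'].round(2))
E
python3 -m pendant '[[[-0.4,0.2,-1.5],[0,0,0],0],[[0,0,-1.5],[0,0,0],0],[[0,0,0],[0,0,0],0],[[0,0,0],[0,0,0],0]]'; python3 st.py '[.5205,.1505,.101]'
```

```text
clock: 4.8
position: [0.5197, 0.1507, 0.1734]
ee_rot: [0.78, -0.626, 0.006, -0.003]
ft_force: [-0.3, 0.3, 0.3]
grip_width: 0.999
pos [0.5197 0.1507 0.1734] d_cm [ 0.08 -0.02 -7.24] turn_deg [0.15 0.79 0.  ] F [-0.31  0.34  0.26] g 0.999 j [ 0.26  0.27 -0.73  1.76  0.21  1.17 -1.88]
```

Aligned. Fixing the slight tilt and descending.

```bash
python3 -m pendant '[[[0,0,-2],[0.2,0.8,0],0],[[0,0,-1.5],[0,0,0],0],[[0,0,0],[0,0,0],0],[[0,0,0],[0,0,0],0]]'; python3 st.py '[.5205,.1505,.101]'; python3 -c "
from h import *
wcam('w4.png')"
```

```text
clock: 5.3
position: [0.5196, 0.1506, 0.1358]
ee_rot: [0.78, -0.626, -0.001, -0.0]
ft_force: [0.0, -0.6, 0.2]
grip_width: 0.997
pos [0.5196 0.1506 0.1358] d_cm [ 0.09 -0.01 -3.48] turn_deg [-0.07 -0.09 -0.  ] F [ 0.04 -0.57  0.22] g 0.997 j [ 0.25  0.33 -0.72  1.79  0.23  1.11 -1.9 ]
```

View pics/w4.png

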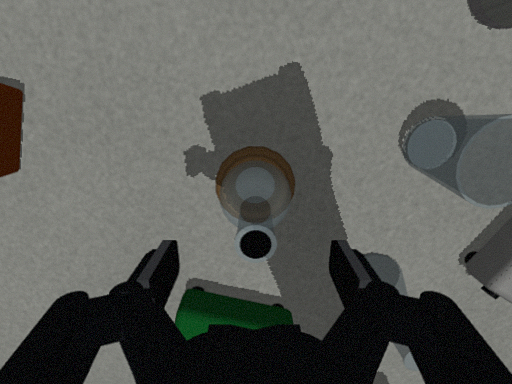

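The mouth at (256,243) is centred between the fingertips at x=170 and x=340. I descend to grip height.

```bash
python3 -m pendant '[[[0.1,0,-1.7],[0,0,0],0],[[0,0,-1.4],[0,0,0],0],[[0,0,0],[0,0,0],0],[[0,0,0],[0,0,0],0]]'; python3 st.py '[.5205,.1505,.101]'
```

```text
clock: 5.85
position: [0.5207, 0.1506, 0.1027]
ee_rot: [0.78, -0.626, -0.001, -0.0]
ft_force: [0.2, 0.5, 0.1]
grip_width: 1.001
pos [0.5207 0.1506 0.1027] d_cm [-0.02 -0.01 -0.17] turn_deg [-0.07 -0.07 -0.  ] F [0.19 0.54 0.07] g 1.001 j [ 0.23  0.37 -0.7   1.82  0.27  1.05 -1.92]
```

```bash
python3 -m pendant '[[[0,0,0],[0,0,0],120],[[0,0,0],[0,0,0],180],[[0,0,0],[0,0,0],230],[[0,0,0],[0,0,0],230],[[0,0,0],[0,0,0],230],[[0,0,0],[0,0,0],230],[[0,0,0],[0,0,0],230],[[0,0,0],[0,0,0],230]]' 60; python3 st.py '[.5205,.1505,.101]'; python3 -c "
from h import *
wcam('w5.png')"
```

```text
clock: 6.85
position: [0.5213, 0.1505, 0.1038]
ee_rot: [0.78, -0.626, -0.0, -0.001]
ft_force: [0.1, -0.5, 0.3]
grip_width: 0.267
pos [0.5213 0.1505 0.1038] d_cm [-0.08  0.   -0.28] turn_deg [-0.06  0.02  0.  ] F [ 0.08 -0.54  0.33] g 0.267 j [ 0.23  0.37 -0.7   1.81  0.27  1.05 -1.92]
```

View pics/w5.png

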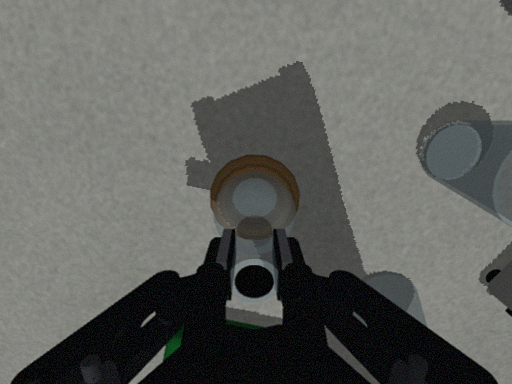

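Gripped: the opening is about 23 mm and the mouth at (254,281) sits between the pads. TCP to flask bottom is 95.8 mm, so the seated TCP height should be about 0.180. I lift first.

```bash
python3 -m pendant '[[[0,0,1],[0,0,0],230],[[0,0,2],[0,0,0],230],[[0,0,3],[0,0,0],230],[[0,0,3],[0,0,0],230],[[0,0,3],[0,0,0],230],[[0,0,2],[0,0,0],230],[[0,0,1],[0,0,0],230],[[0,0,0],[0,0,0],230]]'; python3 st.py '[.518,-.179,.25]'; python3 -c "
from h import *
wcam('w6.png')"
```

```text
clock: 7.9
position: [0.5195, 0.1513, 0.261]
ee_rot: [0.78, -0.625, -0.001, -0.001]
ft_force: [-0.1, -0.2, -2.0]
grip_width: 0.265
pos [0.5195 0.1513 0.261 ] d_cm [ -0.15 -33.03  -1.1 ] turn_deg [-0.11 -0.02 -0.  ] F [-0.08 -0.19 -1.97] g 0.265 j [ 0.29  0.21 -0.74  1.63  0.14  1.35 -1.83]
```

View pics/w6.png

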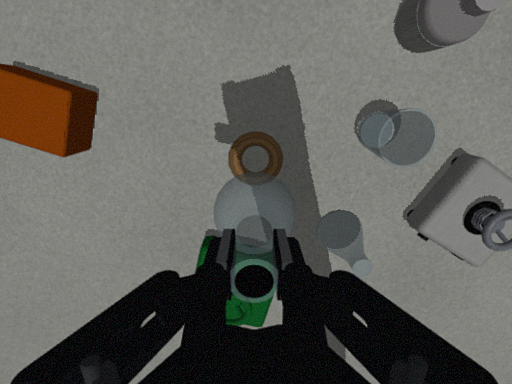

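The flask is in hand with its ball at (254,210), and the cork ring at (256,158) is empty. The load of about 1.5–2 N fits the flask's weight. I carry it over to the mixer.

```bash
python3 -m pendant '[[[0,-1,0],[0,0,0],230],[[0,-2,0],[0,0,0],230],[[0,-3.5,0],[0,0,0],230],[[0,-4,0],[0,0,0],230],[[0,-4,0],[0,0,0],230],[[0,-4,0],[0,0,0],230],[[0,-4,0],[0,0,0],230],[[0,-3.5,0],[0,0,0],230],[[0,-2,0],[0,0,0],230],[[0,-1,0],[0,0,0],230],[[0,0,0],[0,0,0],230],[[0,0,0],[0,0,0],230]]'; python3 st.py '[.518,-.179,.25]'
```

```text
clock: 9.45
position: [0.512, -0.1539, 0.2508]
ee_rot: [0.78, -0.626, -0.008, 0.004]
ft_force: [0.1, -0.2, -1.3]
grip_width: 0.265
pos [ 0.512  -0.1539  0.2508] d_cm [ 0.6  -2.51 -0.08] turn_deg [-0.22 -0.94 -0.  ] F [ 0.1  -0.24 -1.29] g 0.265 j [ 0.67  0.18 -0.52  1.66  0.09  1.34 -1.22]
```

```bash
python3 -m pendant '[[[0.3,-1.2,0],[-0.2,-0.9,0],230],[[0.2,-0.9,0],[0,0,0],230],[[0,0,0],[0,0,0],230],[[0,0,0],[0,0,0],230]]'; python3 st.py '[.518,-.179,.25]';python3 - <<'E'
from h import *
wcam('w7.png')
s=cam('scene');d=cam('side')
a=cv2.resize(s['pixels'][120:210,185:275],(390,390),interpolation=cv2.INTER_CUBIC);b=cv2.resize(d['pixels'][100:200,230:330],(390,390),interpolation=cv2.INTER_CUBIC)
cv2.imwrite('pics/c7.png',cv2.cvtColor(np.hstack([a,b]),cv2.COLOR_RGB2BGR))
E
```

```text
clock: 9.95
position: [0.5177, -0.1749, 0.251]
ee_rot: [0.78, -0.625, 0.0, -0.0]
ft_force: [0.2, -0.4, -1.3]
grip_width: 0.261
pos [ 0.5177 -0.1749  0.251 ] d_cm [ 0.03 -0.41 -0.1 ] turn_deg [-0.01  0.05  0.  ] F [ 0.16 -0.39 -1.3 ] g 0.261 j [ 0.69  0.2  -0.51  1.65  0.1   1.32 -1.18]
```

View pics/w7.png

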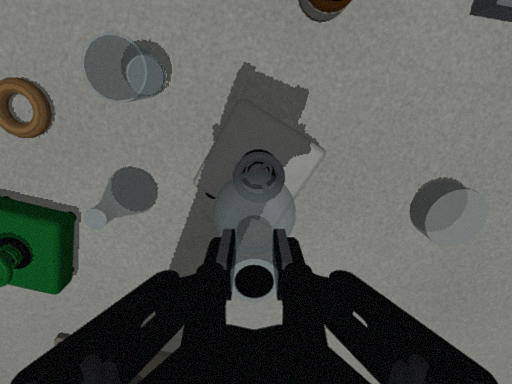

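View pics/c7.png

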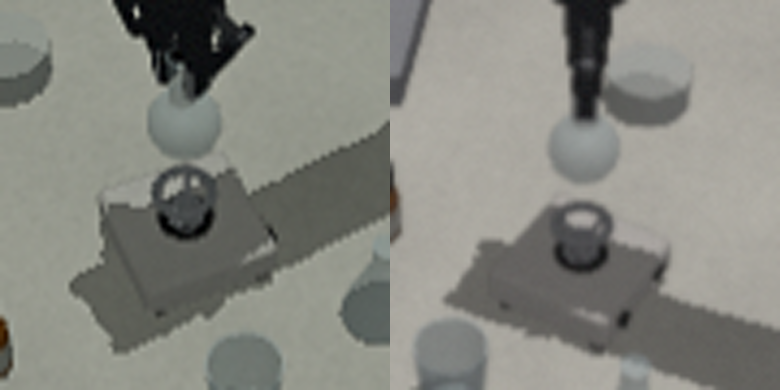

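Both fixed views show the flask upright over the cradle: ball at scene (227,148), side (280,138), ring just below. The wrist view shows the ring at (259,175). I check the ball's centre against the tool.

```bash
python3 - <<'E'
from h import *
s=manip.camera('scene');d=manip.camera('side')
A=np.zeros((3,3));B=np.zeros(3)
for c,u in((s,(227.0,147.9)),(d,(279.2,137.5))):
    c['rotation']=R.from_quat(c['rotation']).as_matrix()
    print(onplane(c,[u],.187))
    r=c['rotation']@np.r_[und(c,[u])[0],1];r/=np.linalg.norm(r);P=np.eye(3)-np.outer(r,r);A+=P;B+=P@c['origin']
print(np.linalg.solve(A,B))
E
python3 -m pendant '[[[0,-0.4,-1],[0,0,0],230],[[0,0,-1.5],[0,0,0],230],[[0,0,-1],[0,0,0],230],[[0,0,0],[0,0,0],230],[[0,0,0],[0,0,0],230]]'; python3 st.py '[.518,-.179,.180]'
```

```text
[[ 0.51731641 -0.17465632  0.187     ]]
[[ 0.51655149 -0.17715239  0.187     ]]
[ 0.51674156 -0.17555723  0.18724266]
clock: 10.82
position: [0.517, -0.1788, 0.2125]
ee_rot: [0.78, -0.625, -0.0, 0.0]
ft_force: [0.3, 0.2, -1.9]
grip_width: 0.265
pos [ 0.517  -0.1788  0.2125] d_cm [ 0.1  -0.02 -3.25] turn_deg [-0.03 -0.04 -0.  ] F [ 0.3   0.2  -1.91] g 0.265 j [ 0.69  0.22 -0.51  1.7   0.11  1.25 -1.19]
```

Ball and tool agree to about 1 mm. I lower to just above the seat.

```bash
python3 -m pendant '[[[0.1,0,-1],[0,0,0],230],[[0,0,-0.8],[0,0,0],230],[[0,0,-0.6],[0,0,0],230],[[0,0,0],[0,0,0],230],[[0,0,0],[0,0,0],230]]'; python3 st.py '[.518,-.179,.180]'
```

```text
clock: 11.45
position: [0.5184, -0.1788, 0.1872]
ee_rot: [0.781, -0.625, -0.0, -0.0]
ft_force: [-0.5, 0.4, -1.6]
grip_width: 0.267
pos [ 0.5184 -0.1788  0.1872] d_cm [-0.04 -0.02 -0.72] turn_deg [-0.02  0.    0.  ] F [-0.46  0.36 -1.63] g 0.267 j [ 0.69  0.25 -0.5   1.72  0.13  1.2  -1.2 ]
```

```bash
python3 -m pendant '[[[0,0,-0.3],[0,0,0],230],[[0,0,-0.3],[0,0,0],230],[[0,0,-0.2],[0,0,0],230],[[0,0,0],[0,0,0],230]]'; python3 st.py '[.518,-.179,.168]'
```

```text
clock: 11.95
position: [0.5188, -0.1792, 0.1797]
ee_rot: [0.78, -0.625, 0.001, -0.0]
ft_force: [-1.0, -0.4, 1.6]
grip_width: 0.266
pos [ 0.5188 -0.1792  0.1797] d_cm [-0.08  0.02 -1.17] turn_deg [0.03 0.07 0.  ] F [-0.97 -0.39  1.65] g 0.266 j [ 0.69  0.26 -0.5   1.73  0.13  1.19 -1.2 ]
```

```bash
python3 -m pendant '[[[0,0,-0.3],[0,0,0],230],[[0,0,-0.3],[0,0,0],230],[[0,0,0],[0,0,0],230]]'; python3 st.py '[.518,-.179,.168]'
```

```text
clock: 12.32
position: [0.5189, -0.1793, 0.1742]
ee_rot: [0.78, -0.625, 0.001, -0.0]
ft_force: [-3.8, -0.3, 5.1]
grip_width: 0.263
pos [ 0.5189 -0.1793  0.1742] d_cm [-0.09  0.03 -0.62] turn_deg [0.07 0.1  0.  ] F [-3.82 -0.26  5.11] g 0.263 j [ 0.69  0.26 -0.5   1.74  0.14  1.17 -1.21]
```

```bash
python3 -m pendant '[[[-0.15,0,-0.2],[0,0,0],230],[[0,0,-0.3],[0,0,0],230],[[0,0,0],[0,0,0],230]]'; python3 st.py '[.518,-.179,.167]'
```

```text
clock: 12.7
position: [0.5185, -0.1796, 0.1707]
ee_rot: [0.78, -0.625, 0.003, -0.001]
ft_force: [-4.4, -0.1, 6.5]
grip_width: 0.264
pos [ 0.5185 -0.1796  0.1707] d_cm [-0.05  0.06 -0.37] turn_deg [0.13 0.27 0.  ] F [-4.37 -0.06  6.46] g 0.264 j [ 0.69  0.26 -0.5   1.75  0.14  1.16 -1.21]
```

```bash
python3 -m pendant '[[[-0.25,0,-0.2],[0,0.2,0],230],[[-0.1,0,-0.3],[0,0,0],230],[[0,0,0],[0,0,0],230]]'; python3 st.py '[.518,-.179,.167]'
```

```text
clock: 13.08
position: [0.5181, -0.1796, 0.1686]
ee_rot: [0.78, -0.625, 0.005, -0.001]
ft_force: [-3.5, 0.6, 7.9]
grip_width: 0.264
pos [ 0.5181 -0.1796  0.1686] d_cm [-0.01  0.06 -0.16] turn_deg [0.22 0.52 0.  ] F [-3.53  0.6   7.86] g 0.264 j [ 0.69  0.26 -0.5   1.75  0.14  1.15 -1.21]
```

```bash
python3 -m pendant '[[[-0.25,0,-0.4],[0,0.5,0],230],[[-0.1,0,-0.4],[0,0,0],230]]'; python3 st.py '[.518,-.179,.167]'; python3 -m pendant '[[[-0.1,0,-0.3],[0,0.3,0],230]]'; python3 st.py '[.518,-.179,.167]'
```

```text
clock: 13.32
position: [0.5177, -0.1796, 0.1635]
ee_rot: [0.781, -0.625, 0.005, -0.0]
ft_force: [-2.6, 1.5, 11.7]
grip_width: 0.262
pos [ 0.5177 -0.1796  0.1635] d_cm [0.03 0.06 0.35] turn_deg [0.31 0.46 0.  ] F [-2.59  1.49 11.75] g 0.262 j [ 0.69  0.26 -0.5   1.76  0.14  1.14 -1.21]
clock: 13.45
position: [0.5184, -0.1795, 0.1631]
ee_rot: [0.781, -0.625, 0.005, 0.0]
ft_force: [-7.1, 0.8, 29.6]
grip_width: 0.263
pos [ 0.5184 -0.1795  0.1631] d_cm [-0.04  0.05  0.39] turn_deg [0.37 0.4  0.  ] F [-7.11  0.77 29.57] g 0.263 j [ 0.68  0.27 -0.5   1.76  0.14  1.14 -1.21]
```

The cradle reached its bottom stop and the force jumped to 30 N, so I ease up at once.

```bash
python3 -m pendant '[[[0,0,0.2],[0,0,0],230]]'; python3 st.py '[.518,-.179,.167]'
```

```text
clock: 13.58
position: [0.5186, -0.1794, 0.1661]
ee_rot: [0.781, -0.625, 0.005, 0.0]
ft_force: [-6.1, 1.6, 9.7]
grip_width: 0.263
pos [ 0.5186 -0.1794  0.1661] d_cm [-0.06  0.04  0.09] turn_deg [0.4  0.42 0.  ] F [-6.13  1.55  9.72] g 0.263 j [ 0.68  0.26 -0.5   1.76  0.14  1.15 -1.21]
```

```bash
python3 -m pendant '[[[-0.1,0,0],[0,0,0],230]]'; python3 st.py;python3 -m pendant '[[[0,0,-0.05],[0,0,0],230]]'; python3 st.py;
```

```text
clock: 13.7
position: [0.518, -0.1794, 0.1671]
ee_rot: [0.781, -0.625, 0.006, 0.0]
ft_force: [-3.6, 0.0, 9.1]
grip_width: 0.267
pos [ 0.518  -0.1794  0.1671] d_cm [0. 0. 0.] turn_deg [0.43 0.47 0.  ] F [-3.55  0.01  9.14] g 0.267 j [ 0.69  0.26 -0.5   1.76  0.14  1.15 -1.21]
clock: 13.82
position: [0.5182, -0.1794, 0.1674]
ee_rot: [0.781, -0.625, 0.006, 0.0]
ft_force: [-4.2, 0.7, 8.6]
grip_width: 0.265
pos [ 0.5182 -0.1794  0.1674] d_cm [0. 0. 0.] turn_deg [0.45 0.51 0.  ] F [-4.18  0.75  8.63] g 0.265 j [ 0.69  0.26 -0.5   1.76  0.14  1.15 -1.21]
```

```bash
python3 -m pendant '[[[-0.1,0,-0.15],[0,0.3,0],230]]'; python3 st.py;python3 -m pendant '[[[0,0,-0.15],[0,0,0],230]]'; cat > chk.py <<'E'
from h import *
s=manip.camera('scene')
for i in range(3):
    o=manip.get_obs();print(o['clock'],o['position'].round(4),o['ft_force'].round(1)); 
    for k in range(3): manip.camera('side')
E
python3 chk.py
```

```text
clock: 13.95
position: [0.5179, -0.1794, 0.1669]
ee_rot: [0.781, -0.625, 0.005, 0.002]
ft_force: [-1.3, 0.4, 9.2]
grip_width: 0.265
pos [ 0.5179 -0.1794  0.1669] d_cm [0. 0. 0.] turn_deg [0.48 0.31 0.  ] F [-1.32  0.41  9.22] g 0.265 j [ 0.68  0.26 -0.5   1.75  0.14  1.15 -1.21]
clock: 14.08
position: [0.5183, -0.1793, 0.1663]
ee_rot: [0.781, -0.625, 0.005, 0.001]
ft_force: [-4.0, 0.6, 10.3]
grip_width: 0.264
14.125 [ 0.5183 -0.1793  0.1662] [-4.2  0.4  9.8]
14.275 [ 0.5182 -0.1794  0.1663] [-3.7  0.8  9.3]
14.425 [ 0.5182 -0.1793  0.1663] [-3.9  0.9  9.7]
```

Steady at TCP z 0.1663. I confirm the cradle's height and the bystanders in the images.

```bash
python3 - <<'E'
from h import *
s=cam('scene','s9.png');d=cam('side','d9.png');w=wcam('w9.png')
a=cv2.resize(s['pixels'][120:210,185:275],(390,390),interpolation=cv2.INTER_CUBIC);b=cv2.resize(d['pixels'][100:200,230:330],(390,390),interpolation=cv2.INTER_CUBIC)
cv2.imwrite('pics/c9.png',cv2.cvtColor(np.hstack([a,b]),cv2.COLOR_RGB2BGR))
s0=cv2.imread('pics/scene0.png');df=cv2.absdiff(s0,cv2.cvtColor(s['pixels'],cv2.COLOR_RGB2BGR)).max(2)
print({n:int((df[v-14:v+14,u-14:u+14]>40).sum()) for n,(u,v) in dict(conical=(273,187),beaker=(241,209),squat=(210,232),reagent=(260,284),tip=(348,286),jar=(179,197),dish=(186,135)).items()})
import h
for n,c in(('s',s),('d',d)):
    g=np.stack(np.meshgrid(np.arange(200,310),np.arange(120,200)),-1).reshape(-1,2);p=pts(c,g)
    r=np.linalg.norm(p[:,:2]-[.518,-.179],axis=1)
    m=(r>.021)&(r<.0305)&(p[:,2]>.066)&(p[:,2]<.098); print(n,m.sum(),np.percentile(p[m][:,2],[50,90,97]).round(4) if m.any() else '')
E
python3 st.py
```

```text
{'conical': 6, 'beaker': 0, 'squat': 0, 'reagent': 0, 'tip': 0, 'jar': 0, 'dish': 0}
s 42 [0.0787 0.0936 0.0975]
d 56 [0.0817 0.0956 0.0973]
pos [ 0.5182 -0.1793  0.1663] d_cm [0. 0. 0.] turn_deg [0.49 0.37 0.  ] F [-3.34  0.87  9.87] g 0.267 j [ 0.68  0.26 -0.5   1.76  0.14  1.15 -1.21]
```

View pics/c9.png

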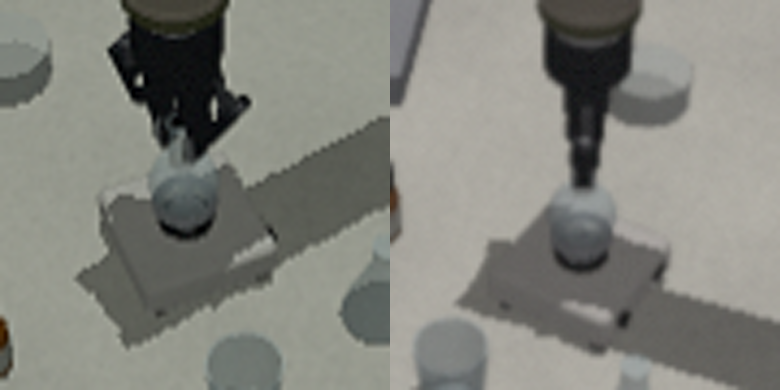

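View pics/s9.png

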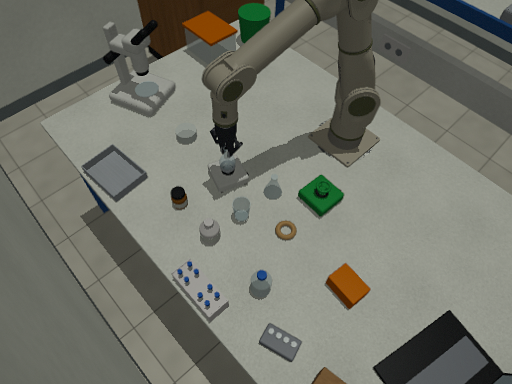

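The flask is seated and upright in the cradle: ball at scene (227,164), side (279,157). The bystanders look unchanged. Pose and force have been steady for over 0.3 s, so I hand in.

```bash
python3 - <<'E'
from h import *
print(manip.hand_in()); o=manip.get_obs(); print(o['clock'],o['position'],o['ft_force'])
E
```

```text
the job is handed in; nothing more can be done
None
the job is handed in; nothing more can be done
```

I took the round flask out of its cork ring, carried it upright to the white mixer and seated it in the cradle. I handed in still gripping it and holding it pressed down; no verdict is reported.

**Last checks**
- **Push:** TCP z held steady at 0.1663 m for over 0.3 s with about 9.8 N upward on the tool. That puts the cradle about 13 mm down, worked out from the seating and stop heights and agreeing with the spring force.
- **Flask:** the tool was within 0.7° of vertical and within 1 mm of the measured cradle centre, and the grip opening was unchanged.
- **Bystanders:** comparing pictures from before and after showed no change at any of the seven.
- **Time:** about 15 s of the 40 s were used.

**What did not go cleanly**
- While pressing, I briefly ran the cradle onto its bottom stop. The tool force read about 30 N, about 31 N on the mixer with the flask's weight, under the 35 N limit. I backed off at once.
- A steady sideways force of about 3–4 N along x remained at the end.
- My attempt to measure the pressed ring's height directly in the depth images was inconclusive, because the ring was hidden by the flask. The depth therefore rests on the tool height and force only.

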